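# Load the stage tray and index the carriage in its ball detent

### The job

Stand the lens tube and the black post upright, side by side, in the blue tray of the sample stage while its carriage is still at the loading end. Then take the carriage by its black fin handle and slide it along the rail until you feel the spring ball drop into its notch; keep the handle gripped there, at rest with the ball fully seated, and finish while holding it. Leave the amber bottle and the clear jar standing where they are.

Things in the scene. Friction and masses are not known exactly. Their poses are not given: they have to be found in the camera images.
- rail: fixed sample stage: aluminium base plate 76 x 360 x 6 mm on the table with a steel rail 30 mm wide along its middle (top at z 16 mm) and dark end stops. Origin: centre of the underside. Its y axis runs along the rail, from the loading end (-y) towards the far stop; the carriage slides in +y. x runs across. Its place and turn vary: +y points away from the robot, within 0.15 rad.
- carriage: grey carriage on the rail, 60 mm across x, 132 mm along y, top face 29 mm above the table. Origin: its middle, at table height; axes as the rail's. It slides only along the rail's y, from -0.10 (loading stop) to +0.09 (far stop); starts within 30 mm of the loading stop. Running friction 1.5 N. One notch, hidden inside the rail, 80 to 140 mm of travel from the loading stop.
- plunger (a joint): height (m) of the spring ball plunger in the carriage, and of its red knob (12 mm dia, top 46 mm above the table): about -0.0005 while the ball rides on plain rail, -0.003 when fully seated in the notch. Within 3 mm of the notch it draws a released carriage home; near it the pull along the rail first eases, then rises to about 10 N to leave the notch, plainly above the running friction.
- tray_floor (a point): centre of the inner floor of the open blue tray fixed on the carriage, 32 mm above the table. Inside 36 mm across (x) by 64 mm along the rail (y); walls 3 mm thick, their rim 9 mm above the floor. Axes as the rail's. Holds the two parts side by side along y, e.g. centred 15 mm either side of the middle, some 8 mm to spare in all. Empty at the start.
- handle (a point): grip point of the upright black plastic fin handle on the carriage: 14 mm thick across x, 26 mm long along y, 40 mm high. The point lies inside it, 54 mm above the table (fin: 29 to 69 mm); axes as the rail's. It lies 79 mm from the tray's centre towards +y; the red knob lies 30 mm from it towards the tray. Pinch its upper half from above, fingers closing along x.
- lens_tube: loose black threaded lens tube standing on end, 30 mm diameter, 27 mm high, 60 g. Origin: centre of the underside, z up.
- post: loose short black optical post standing on end, 25 mm diameter, body 40 mm high with a thin stud to 48 mm, 60 g. Origin: centre of the underside, z up.
- swing_stand: fixed obstacle in the middle of the table, a black disc on a post: disc 145 mm diameter, 178 to 221 mm above the table, centred over this origin. Its foot, 45 x 52 mm, stands 46 mm nearer the robot. Keep the gripper clear: pass over it or on the robot's side. Two fixed grey rails, 52 mm wide and 37 mm high, run along x at y = +0.198 and -0.185.
- amber_bottle: bystander: loose amber glass bottle with black cap, 33 mm diameter, 81 mm high. Origin: centre of the underside.
- clear_jar: bystander: loose clear jar standing on its black screw cap, 48 mm diameter, 69 mm high. Origin: centre of the underside.
Mind the look-alikes: they are no part of the job. What is shaped like the lens_tube but purple or turquoise is not meant.

How it is judged:
By the outcome, as a careful person would: the job done as asked, in the order asked, and still so for the second after the job is handed in, while the arm keeps its last pose, push and grip.
It also fails if it takes over 72 s, if anything falls off the work surface, if the arm or the gripper's body presses on something with over 40 N, if the wrist force passes 120 N, or if a joint passes its speed limit or range.

### The arm

A 6-joint arm with a two-finger parallel gripper is mounted at the origin on a cart in front of the work surface, level with it; the furniture and walls round the work are solid. World frame = base frame: x ahead of the robot, y to its left, z up, the work surface at z = 0. Lengths are in m, angles in rad, forces in N, time in s.
With the tool pointing down it reaches from about 0.3 to 0.775 m from the base axis. Payload 14.6 kg.
Tool frame: the origin (TCP) lies between the finger pads, 19 mm behind the fingertips; this is the grasp point; z points along the fingers, y is the line along which they close (so a half turn about z gives the same grasp; the last joint's range is limited). The gripper opens to 94 mm and grips with 3 to 60 N. Pads are 16 mm wide; open, the fingers measure 119 mm over their backs; the gripper's body (75 mm by 177 mm) begins 78 mm behind the grasp point.
Start: joints at [1.084, 0.3, 1.521, -0, 1.321, -0.067], TCP at [0.224, 0.502, 0.224] pointing down, gripper open.
Joint ranges: [-3.03, 3.03], [-0.79, 2.21], [0.23, 2.52], [-1.04, 4.18], [0, 3.07], [-2.55, 2.55]. Speed limits (rad/s): [2.22, 2.22, 2.57, 3.14, 3.14, 3.14].

### API

Orientations are given as [roll, pitch, yaw] about the fixed x, y, z axes, in that order (R = Rz(yaw) Ry(pitch) Rx(roll)).
In Python, from station import ctrl, cams gives the robot as it stands. The module is installed in compiled form; this text tells all that it offers.
- The arm moves only by the tool arm_command, never from a script. Its argument "plan" is a list that holds one entry, the list of rows, each a list of 7 numbers: the shift along the tool's x, y, z in parts of the range, where 1.0 means 1000 mm, then the turn, a rotation vector about the tool's x, y, z in normalised numbers (1 is pi rad), then the closure, from -1 (fully open) to 1 (shut). A call has 1 to 12 rows; each row is the pose to reach, as a shift and turn from the pose commanded when the call began, along the tool's axes at that moment; what a row does not reach only later rows make up. A row lasts 1/10 s, in which the tool goes at most 50 mm and 8.59 degrees, less where a joint would pass 70% of its speed; a pose out of reach is approached as far as the arm can. Shift and turn numbers lie between -1 and 1, and a call with a number outside is refused. A call with a gripper value outside its range is refused whole. The fingers move at their own pace and stop on an object; "squeeze" is the grip in N (left out, the last holds). Time passes only in rows, so rows that repeat a pose let the fingers close. It gives the time, the measured TCP pose, the force, the opening and the grip force at its end, in the units of the state.
- ctrl.get_obs(): the state, without advancing time (a new reading comes with each control period).
- cams.camera(name): name is "scene" or "top" or "wrist"; returns (picture, depth): 480x640x3 uint8, blue, green, red; 480x640 float32, m along the optical axis (not along the pixel's ray), 0 where there is no reading.
- cams.camera_info(name): a dict with "fx", "fy", "cx", "cy" (pixels), "world_to_cam" (4x4, takes a point from world to camera coordinates). Camera axes: x right, y down, z forward; pixel columns grow to the right and rows downward; lengths in m; the calibration is good to about 2 mm. A picture is of the moment at which its call begins: read the wrist's pose just before it. camera_info takes no time and is no camera call; for the wrist camera it gives the pose at the moment of the call.
- ctrl.hand_in(): hands the job in; it is judged then, once.
The state is a dict: "time_s": time; "qpos": joint angles; "joint_vel": joint speeds; "tau": joint torques, N m; "ee_pos": TCP position; "eef_rot": TCP orientation; "force": force on the tool from outside, world axes, zero at the start; "moment": the same for the moment, N m; "grip_width": finger opening in m; "grip_force": force on a finger pad.
Only numpy, scipy, OpenCV 4.12 (cv2) and the standard library are available. Lean on these libraries where they do the work, as an engineer would, in place of code of your own. Each camera call takes 0.05 s, during which the arm holds its last target. There are 200 camera calls.

## Working session

There is one attempt and no reset: what is moved stays moved. The work goes in short steps, Python scripts to look and compute and a tool call to move; the robot and the scene stay as the last step left them, time stands still between calls to the robot, and variables do not carry over. Pictures are saved under pics/ and viewed, at most 10 in all, crops included, and the job is handed in when it is done.

Besides the shell and the picture viewer there is one more tool, called after "Call:" as a command line: name --argument value ..., lists and objects as JSON in quotes. arm_command: Moves the arm, as the interface text tells. Its arguments: {"type":"object","properties":{"plan":{"type":"array"},"squeeze":{"type":"number"}},"required":["plan"]}

```bash
mkdir -p pics; cat > h.py <<'E'
import numpy as np, cv2
from station import ctrl, cams
def grab(n):
    p,d=cams.camera(n); i=cams.camera_info(n); np.savez(''+n+'.npz',p=p,d=d,T=i['world_to_cam'],k=[i['fx'],i['fy'],i['cx'],i['cy']]); return p,d
def load(n): return np.load(''+n+'.npz')
def ray(c,u,v):
    fx,fy,cx,cy=c['k']; C=np.linalg.inv(c['T']); d=C[:3,:3]@np.array([(u-cx)/fx,(v-cy)/fy,1]); return C[:3,3],d
def onz(c,u,v,z):
    o,d=ray(c,u,v); return o+d*(z-o[2])/d[2]
def dp(c,u,v):
    o,d=ray(c,u,v); return o+d*c['d'][int(round(v)),int(round(u))]
def cloud(c):
    fx,fy,cx,cy=c['k']; d=c['d']; v,u=np.mgrid[:480,:640]; C=np.linalg.inv(c['T'])
    P=np.stack([(u-cx)/fx*d,(v-cy)/fy*d,d],-1)@C[:3,:3].T+C[:3,3]; P[d==0]=np.nan; return P
E
python3 - <<'E'
from h import *
for n in ['scene','top','wrist']:
    p,d=grab(n); cv2.imwrite(f'pics/{n}0.png',p); c=load(n); print(n,np.linalg.inv(c['T']).round(3).tolist(),c['k'])
o=ctrl.get_obs(); print(o['time_s'],o['ee_pos'],o['eef_rot'])
E
```

```text
scene [[0.652, -0.46, 0.602, 0.08], [-0.758, -0.404, 0.512, -0.351], [0.007, -0.79, -0.612, 0.593], [0.0, 0.0, 0.0, 1.0]] [455.05387045 455.05387045 323.19790802 244.03272629]
top [[0.027, -0.993, 0.115, 0.448], [-0.999, -0.03, -0.024, 0.101], [0.028, -0.115, -0.993, 1.198], [0.0, 0.0, 0.0, 1.0]] [527.24919206 527.24919206 313.97064389 238.03925146]
wrist [[0.408, 0.879, 0.248, 0.151], [0.913, -0.392, -0.112, 0.535], [-0.001, 0.272, -0.962, 0.385], [0.0, 0.0, 0.0, 1.0]] [364.48680834 364.48680834 316.6923622  237.96960757]
0.15 [0.22409316 0.5020806  0.22382775] [-3.14073269e+00 -5.58125401e-05  2.72179742e+00]
```

View pics/top0.png

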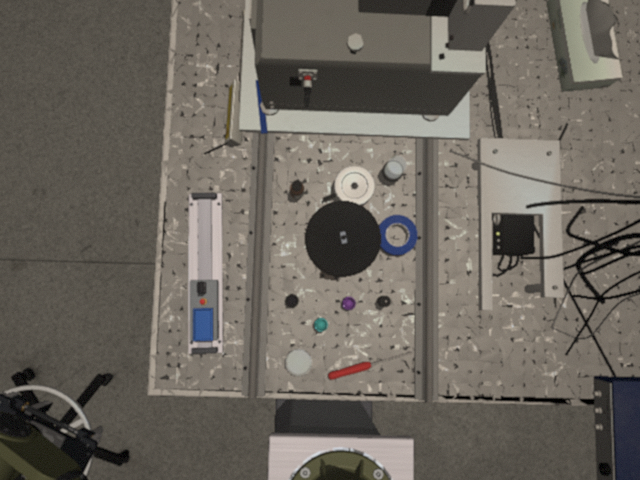

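View pics/scene0.png

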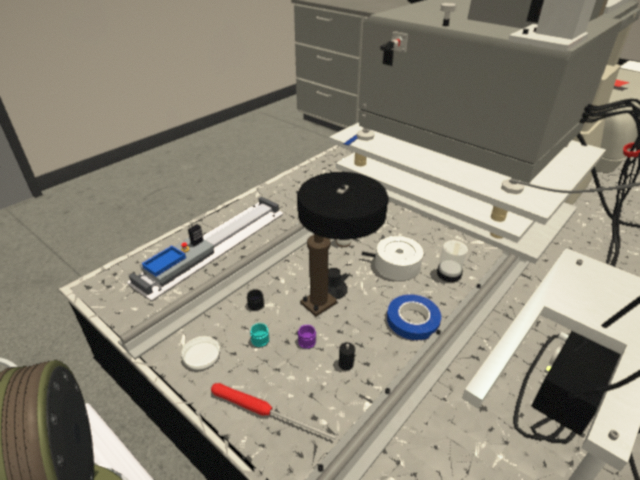

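Top view: the rail is at the left (u 190–220, v 193–353), with blue tray (204,324), red knob (202,302) and black fin (202,288).

Candidates for the lens tube are black (291,300), purple (347,303) and turquoise (320,325). The black one fits: short, wide and black. The black item at (383,301), tall with a stud in the scene view at (347,355), is the post. The bottle is near (297,188) and the jar at (393,170).

Next I confirm these in a crop and measure.

```bash
python3 - <<'E'
from h import *
t=load('top'); s=load('scene')
a=cv2.resize(t['p'][270:340,270:410],None,fx=4,fy=4,interpolation=cv2.INTER_CUBIC)
b=cv2.resize(s['p'][270:390,230:370],None,fx=4,fy=2.5*4/4,interpolation=cv2.INTER_CUBIC) if 0 else cv2.resize(s['p'][280:370,230:370],None,fx=3,fy=3,interpolation=cv2.INTER_CUBIC)
b=cv2.copyMakeBorder(b,0,0,0,a.shape[1]-b.shape[1],cv2.BORDER_CONSTANT)
cv2.imwrite('pics/crop1.png',np.vstack([a,b]))
for n,c,rois in [('top',t,{'lens':(275,285,305,315),'post':(368,285,400,315)}),('scene',s,{'lens':(240,280,272,318),'post':(330,335,365,375)})]:
    P=cloud(c); hsv=cv2.cvtColor(c['p'],cv2.COLOR_BGR2HSV)
    for k,(u0,v0,u1,v1) in rois.items():
        m=np.zeros((480,640),np.uint8); m[v0:v1,u0:u1]=(hsv[v0:v1,u0:u1,2]<60)
        nn,l,st,ce=cv2.connectedComponentsWithStats(m); i=1+np.argmax(st[1:,4]); q=P[l==i]
        z=q[:,2]; zz=np.nanpercentile(z,[2,50,90,98])
        tp=q[z>zz[2]-.006]; print(n,k,st[i],ce[i].round(1),'z',zz.round(4),'topc',np.nanmedian(tp,0).round(4),(np.nanmin(tp,0)+np.nanmax(tp,0)).round(4)/2,'body',((np.nanpercentile(q,1,0)+np.nanpercentile(q,99,0))/2).round(4))
    H,S,V=cv2.split(hsv)
    roi=np.zeros_like(H); 
    if n=='top': roi[270:350,185:225]=1
    else: roi[215:300,130:225]=1
    for k,m in [('blue',(H>95)&(H<130)&(S>120)),('red',((H<12)|(H>172))&(S>120)&(V>90)),('blk',V<45)]:
        m=(m&(roi>0)).astype(np.uint8); nn,l,st,ce=cv2.connectedComponentsWithStats(m)
        for i in range(1,nn):
            if st[i,4]<6: continue
            q=P[l==i]; print(n,k,st[i],ce[i].round(1),'z2/50/95',np.nanpercentile(q[:,2],[2,50,95]).round(4),'med',np.nanmedian(q,0).round(4))
            if k=='blue':
                r=cv2.minAreaRect(np.argwhere(l==i)[:,::-1].astype(np.float32)); print('rect',r, [onz(c,*x,.041).round(4).tolist() for x in cv2.boxPoints(r)])
E
```

```text
top lens [286 295  12  12 117] [291.2 300.7] z [0.0071 0.0131 0.025  0.0296] topc [0.448  0.1177 0.0264] [0.44425 0.11825 0.02585] body [0.4442 0.1187 0.0177]
top post [377 297  13  10  94] [382.9 301.3] z [0.0156 0.0397 0.0427 0.045 ] topc [ 0.4486 -0.082   0.0407] [ 0.4477  -0.0844   0.04135] body [ 0.4476 -0.084   0.0285]
top blue [194 309  19  32 593] [202.8 324.4] z2/50/95 [0.0277 0.0323 0.0411] med [0.3872 0.3094 0.0323]
rect ((203.0, 324.5), (31.0, 18.0), 90.0) [[0.4205, 0.3283, 0.041], [0.4215, 0.2896, 0.041], [0.3555, 0.2864, 0.041], [0.3546, 0.3249, 0.041]]
top red [200 299   5   6  22] [202.  301.1] z2/50/95 [0.0325 0.0454 0.0483] med [0.4382 0.3111 0.0454]
top blk [198 286   2   8  12] [198.6 289.3] z2/50/95 [0.0657 0.0698 0.0718] med [0.4624 0.3146 0.0698]
scene lens [248 290  15  20 267] [254.8 299.9] z [0.0045 0.0182 0.0262 0.0278] topc [0.4419 0.1159 0.0243] [0.4444  0.1173  0.02515] body [0.4443 0.1171 0.0163]
scene post [338 344  16  26 320] [346.  357.3] z [0.0046 0.032  0.0417 0.0424] topc [ 0.4452 -0.0889  0.041 ] [ 0.4476  -0.0874   0.03975] body [ 0.4474 -0.0874  0.0231]
scene blue [143 246  42  30 648] [163.4 260.6] z2/50/95 [0.0316 0.0351 0.0423] med [0.3889 0.3125 0.0351]
rect ((163.64707946777344, 260.4117736816406), (17.492855072021484, 41.502655029296875), 59.03623962402344) [[0.3538, 0.3278, 0.041], [0.4362, 0.3332, 0.041], [0.4198, 0.2809, 0.041], [0.3415, 0.2786, 0.041]]
scene red [182 242   6   6  25] [184.  244.6] z2/50/95 [0.0307 0.0464 0.0477] med [0.437  0.3097 0.0464]
scene blk [189 226  13  19 115] [194.  235.5] z2/50/95 [0.0365 0.0555 0.071 ] med [0.4598 0.3078 0.0555]
```

View pics/crop1.png

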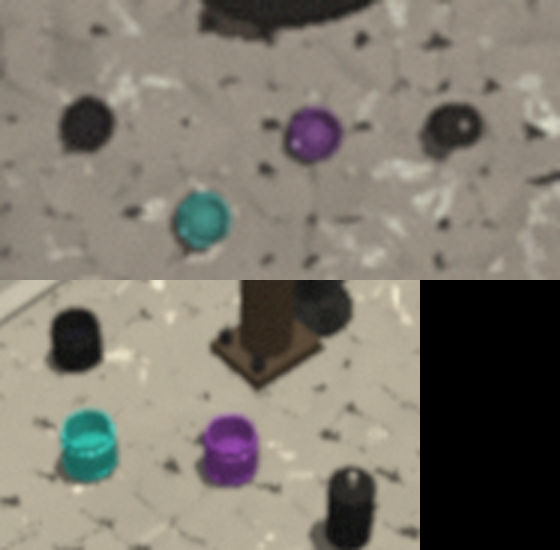

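Confirmed: the black lens tube is at (≈0.444, 0.117) with its top at z≈0.026. The post is at (≈0.4475, −0.086) with its body top at ≈0.041. The purple and turquoise ones are decoys. Next I move to look at the tray from the wrist camera.

```bash
cat >> h.py <<'E'
from scipy.spatial.transform import Rotation as Ro
def go(x,y,z,ang):
    "tool shift (mm) and turn (rotvec) to a downward pose with tool y at world angle ang (deg)"
    o=ctrl.get_obs(); R=Ro.from_euler('xyz',o['eef_rot']); a=np.radians(ang+90)
    G=Ro.from_euler('xyz',[np.pi,0,a]); print('shift',(R.inv().apply(np.array([x,y,z])-o['ee_pos'])*1000).round(1),'turn',(R.inv()*G).as_rotvec().round(4), 't',round(o['time_s'],2))
E
python3 -c "
from h import *
go(.33,.31,.22,90)"
```

```text
shift [-175.  -132.2    3.9] turn [-8.000e-04 -2.000e-04 -4.198e-01] t 0.15
```

Units first: shifts go in shares of 1000 mm and turns go in shares of pi rad. So -175 mm / 1000 = -0.175, -132 mm / 1000 = -0.132, -0.42 rad / 3.1416 = -0.1337.

Call:
arm_command --plan '[[[-0.035,-0.026,0.001,0,0,-0.0255,-1],[-0.075,-0.056,0.002,0,0,-0.0637,-1],[-0.115,-0.086,0.003,0,0,-0.0955,-1],[-0.15,-0.114,0.004,0,0,-0.1273,-1],[-0.175,-0.132,0.004,0,0,-0.1337,-1],[-0.175,-0.132,0.004,0,0,-0.1337,-1],[-0.175,-0.132,0.004,0,0,-0.1337,-1],[-0.175,-0.132,0.004,0,0,-0.1337,-1]]]'

```text
time_s: 0.95
ee_pos: [0.3298, 0.311, 0.2202]
eef_rot: [3.142, -0.0, -3.141]
force: [-0.4, 0.3, -0.4]
grip_width: 0.0938
grip_force: 0.0
```

```bash
python3 - <<'E'
from h import *
p,d=grab('wrist'); cv2.imwrite('pics/w1.png',p)
o=ctrl.get_obs(); print(o['ee_pos'],o['eef_rot'],o['force'])
E
```

```text
[0.32970885 0.31109561 0.22011622] [-3.14152778e+00 -3.04724976e-04 -3.14053874e+00] [-0.69427714 -0.65620433 -0.11735187]
```

View pics/w1.png

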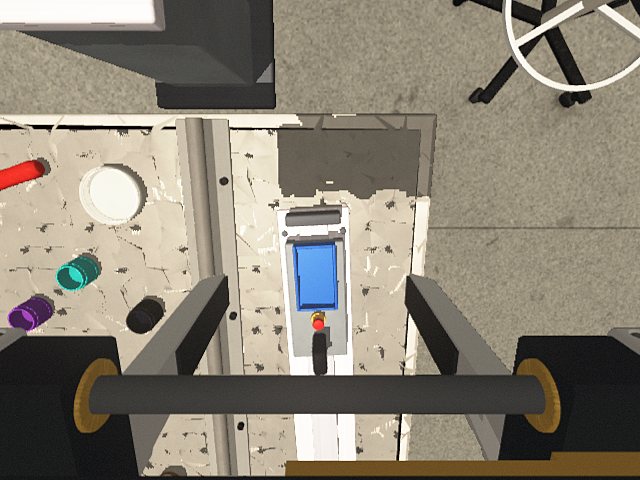

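The wrist view shows the tray centred at (317,275), the red knob at (318,322), the fin at (320,353) and the loading stop at (314,215). The lens tube is at (145,314). I now measure these precisely.

```bash
python3 - <<'E'
from h import *
c=load('wrist'); P=cloud(c); hsv=cv2.cvtColor(c['p'],cv2.COLOR_BGR2HSV); H,S,V=cv2.split(hsv)
def comp(m,u0,v0,u1,v1):
    k=np.zeros((480,640),np.uint8); k[v0:v1,u0:u1]=m[v0:v1,u0:u1]; n,l,st,ce=cv2.connectedComponentsWithStats(k); i=1+np.argmax(st[1:,4]); return l==i,st[i],ce[i]
m,st,ce=comp((H>95)&(H<130)&(S>100),270,230,360,320); q=P[m]; print('blue',st,ce,np.nanpercentile(q[:,2],[2,30,50,98]).round(4))
r=cv2.minAreaRect(np.argwhere(m)[:,::-1].astype(np.float32)); print(r)
bp=np.array([onz(c,*x,.041)[:2] for x in cv2.boxPoints(r)]); print(bp.round(4).tolist(),bp.mean(0).round(4))
for nm,a in [('floor',q[q[:,2]<.035]),('rim',q[q[:,2]>.038])]:
    R=cv2.minAreaRect((a[:,:2]*1000).astype(np.float32)); print(nm,len(a),np.array(R[0]),R[1],R[2],np.nanmedian(a,0).round(4))
m,st,ce=comp(((H<10)|(H>172))&(S>120)&(V>100),300,305,340,335); q=P[m]; print('red',st,ce,np.nanpercentile(q[:,2],[50,98]).round(4),onz(c,*ce,.046).round(4))
m,st,ce=comp(V<60,308,328,335,380); q=P[m]; t=q[q[:,2]>.064]; print('fin',st,ce,np.nanpercentile(q[:,2],[2,98]).round(4),'top',len(t),cv2.minAreaRect((t[:,:2]*1000).astype(np.float32)))
# carriage top
k=P[:,:,2]; a=P[(k>.0265)&(k<.0315)&(S<60)]; a=a[(abs(a[:,1]-.31)<.05)&(a[:,0]>.3)&(a[:,0]<.5)]; print('carr',len(a),cv2.minAreaRect((a[:,:2]*1000).astype(np.float32)))
m,st,ce=comp(V<60,118,285,172,345); q=P[m]; t=q[q[:,2]>.022]; print('lens',st,ce,np.nanpercentile(q[:,2],[2,50,98]).round(4),'top',cv2.minEnclosingCircle((t[:,:2]*1000).astype(np.float32)),((np.nanpercentile(t,2,0)+np.nanpercentile(t,98,0))/2).round(4))
# base plate edges
w=(V>200)&(S<25)
for v in (215,225,400,420,440):
    x=np.where(w[v,270:360])[0]+270; print(v,[onz(c,u,v,.006)[:2].round(4).tolist() for u in (x.min(),x.max()+1)])
# two-view triangulation top+scene with wrist for knob
t=load('top');s=load('scene')
def tri(*L):
    A=np.zeros((3,3));b=np.zeros(3)
    for cc,u,v in L:
        o,d=ray(cc,u,v); d/=np.linalg.norm(d); M=np.eye(3)-np.outer(d,d); A+=M;b+=M@o
    return np.linalg.solve(A,b).round(4)
print('knob tri',tri((t,202,301.1),(s,184,244.6)),tri((c,318,321.5),(s,184,244.6)))
E
```

```text
blue [ 293  242   45   69 2837] [315.3859711  276.01198449] [0.0306 0.032  0.0325 0.042 ]
((315.2907409667969, 276.2338562011719), (67.95077514648438, 42.49003601074219), 86.8201675415039)
[[0.3516, 0.2872], [0.3492, 0.3285], [0.4216, 0.3334], [0.4243, 0.2898]] [0.3867 0.3097]
floor 2087 [391.11032104 311.35653687] (77.0895767211914, 40.47501754760742) 3.837108850479126 [0.3886 0.3094 0.0322]
rim 648 [387.69580078 309.70166016] (70.70980072021484, 41.801910400390625) 3.0093047618865967 [0.3865 0.3104 0.0409]
red [313 318  11  13 108] [318.0462963  324.10185185] [0.0455 0.047 ] [0.4361 0.3125 0.046 ]
fin [308 333  27  45 508] [319.66535433 354.53543307] [0.0355 0.3126] top 301 ((389.22637939453125, 312.99884033203125), (178.66180419921875, 12.821684837341309), 0.7526546120643616)
carr 3206 ((404.89501953125, 310.4752502441406), (159.08840942382812, 59.936824798583984), 3.0616137981414795)
lens [127 299  36  35 867] [144.32871972 315.92272203] [0.0024 0.0167 0.0279] top ((442.9173278808594, 119.66095733642578), 14.936138153076172) [0.443  0.1197 0.0252]
215 [[0.3309, 0.2694], [0.3308, 0.345]]
225 [[0.3417, 0.2701], [0.3416, 0.3452]]Traceback (most recent call last):
  File "<stdin>", line 18, in <module>
    return umr_minimum(a, axis, None, out, keepdims, initial, where)
ValueError: zero-size array to reduction operation minimum which has no identity
```

Tray centre is (0.3872, 0.3098) with the floor at 0.032 and rim at 0.041. The rail axis is +3.05° from world x. The knob at (0.4361, 0.3125) is 49 mm from the tray, as it must be, so the fin is at (0.466, 0.314). Next I approach the lens tube.

```bash
python3 -c "
from h import *
go(.398,.156,.15,50)"
```

```text
shift [ -68.1 -155.2   70.1] turn [-2.000e-04 -3.000e-04  6.992e-01] t 1.0
```

In the tool's units: -155 mm / 1000 = -0.155, -125 mm / 1000 = -0.125, 0.7 rad / 3.1416 = 0.2228.

Call:
arm_command --plan '[[[-0.014,-0.03,0.014,0,0,0.0446,-0.2],[-0.028,-0.062,0.028,0,0,0.0891,-0.2],[-0.042,-0.095,0.042,0,0,0.1337,-0.2],[-0.055,-0.125,0.056,0,0,0.1783,-0.2],[-0.068,-0.155,0.07,0,0,0.2228,-0.2],[-0.068,-0.155,0.07,0,0,0.2228,-0.2],[-0.068,-0.155,0.07,0,0,0.2228,-0.2],[-0.068,-0.155,0.07,0,0,0.2228,-0.2]]]'

```text
time_s: 1.8
ee_pos: [0.3981, 0.1565, 0.1506]
eef_rot: [3.141, 0.0, 2.445]
force: [-0.6, 1.1, 0.5]
grip_width: 0.0562
grip_force: 0.0
```

```bash
cat >> h.py <<'E'
def part(n,box,zt,vmax=60):
    "black part: top-face centre from cloud and mask"
    c=load(n); P=cloud(c); V=c['p'].max(2); u0,v0,u1,v1=box
    k=np.zeros((480,640),np.uint8); k[v0:v1,u0:u1]=V[v0:v1,u0:u1]<vmax; nn,l,st,ce=cv2.connectedComponentsWithStats(k)
    i=1+np.argmax(st[1:,4]); q=P[l==i]; q=q[np.isfinite(q[:,2])]; t=q[abs(q[:,2]-zt)<.004]
    print(st[i],ce[i].round(1),'z',np.percentile(q[:,2],[2,50,98]).round(4),'top',len(t),cv2.minEnclosingCircle((t[:,:2]*1000).astype(np.float32)),((np.percentile(t,2,0)+np.percentile(t,98,0))/2).round(4))
E
python3 - <<'E'
from h import *
p,d=grab('wrist'); cv2.imwrite('pics/w2.png',p); c=load('wrist'); o=ctrl.get_obs(); print(o['ee_pos'],o['grip_width'])
q=np.linalg.inv(np.linalg.inv(c['T'])); x=c['T']@[.4435,.1185,.02,1]; u=int(c['k'][0]*x[0]/x[2]+c['k'][2]); v=int(c['k'][1]*x[1]/x[2]+c['k'][3]); print(u,v)
part('wrist',(u-38,v-38,u+38,v+38),.027)
E
```

```text
[0.39805971 0.15649408 0.1506557 ] 0.056582318508805754
316 300
[ 301  277   35   42 1141] [318.2 297.5] z [0.0039 0.0154 0.028 ] top 280 ((443.40380859375, 119.75358581542969), 14.838476181030273) [0.4436 0.1197 0.0258]
```

View pics/w2.png

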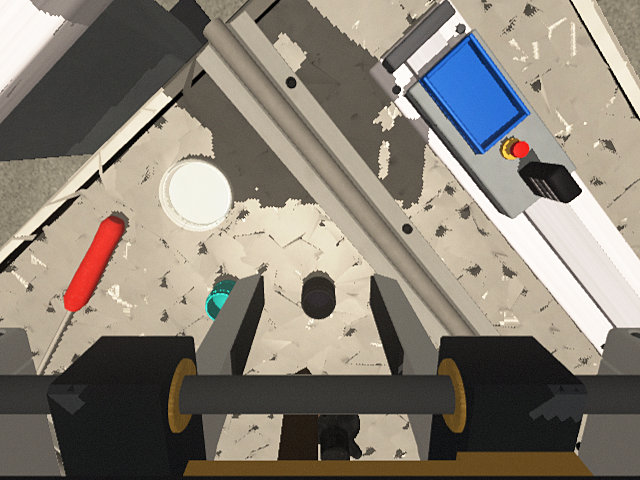

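The lens tube is at (318,297), between the fingers; turquoise at (222,298) stays clear of the left finger.

```bash
python3 -c "
from h import *
go(.4436,.1194,.033,50)"
```

```text
shift [-58.7   0.7 117.7] turn [0.0006 0.0003 0.0013] t 1.85
```

In the tool's units: 117.5 mm / 1000 = 0.1175, 100 mm / 1000 = 0.1.

Call:
arm_command --plan '[[[-0.03,0,0.015,0,0,0,-0.2],[-0.059,0,0.035,0,0,0,-0.2],[-0.059,0.001,0.07,0,0,0,-0.2],[-0.059,0.001,0.1,0,0,0,-0.2],[-0.059,0.001,0.1175,0,0,0,-0.2],[-0.059,0.001,0.1175,0,0,0,-0.2],[-0.059,0.001,0.1175,0,0,0,-0.2]]]' --squeeze 15

```text
time_s: 2.55
ee_pos: [0.4442, 0.1189, 0.0335]
eef_rot: [3.141, 0.0, 2.443]
force: [0.2, 0.3, -0.1]
grip_width: 0.0565
grip_force: 0.0
```

Call:
arm_command --plan '[[[0,0,0,0,0,0,0.1],[0,0,0,0,0,0,0.4],[0,0,0,0,0,0,0.6],[0,0,0,0,0,0,0.6],[0,0,0,0,0,0,0.6],[0,0,0,0,0,0,0.6]]]' --squeeze 15

```text
time_s: 3.15
ee_pos: [0.4443, 0.1182, 0.0332]
eef_rot: [3.141, 0.0, 2.442]
force: [-0.7, 0.1, 7.0]
grip_width: 0.0293
grip_force: 15.0
```

```bash
python3 -c "
from h import *
print(ctrl.get_obs()['ee_pos'])
go(.4436,.1194,.13,50)
go(.3717,.309,.13,93)
go(.3717,.309,.065,93)"
```

```text
[0.44428614 0.11822787 0.03319972]
shift [  1.2   0.5 -96.8] turn [ 0.0007  0.0005 -0.0017] t 3.15
shift [178.4  99.2 -96.8] turn [ 5.000e-04  7.000e-04 -7.522e-01] t 3.15
shift [178.4  99.2 -31.8] turn [ 5.000e-04  7.000e-04 -7.522e-01] t 3.15
```

In the tool's units: 178 mm / 1000 = 0.178, 170 mm / 1000 = 0.17, -0.752 rad / 3.1416 = -0.2394.

Call:
arm_command --plan '[[[0,0,-0.035,0,0,0,0.6],[0,0,-0.075,0,0,0,0.6],[0.03,0.016,-0.097,0,0,-0.0382,0.6],[0.06,0.033,-0.097,0,0,-0.0796,0.6],[0.09,0.05,-0.097,0,0,-0.121,0.6],[0.12,0.066,-0.097,0,0,-0.1592,0.6],[0.15,0.083,-0.097,0,0,-0.1974,0.6],[0.17,0.095,-0.097,0,0,-0.2292,0.6],[0.178,0.099,-0.097,0,0,-0.2394,0.6],[0.178,0.099,-0.097,0,0,-0.2394,0.6],[0.178,0.099,-0.097,0,0,-0.2394,0.6],[0.178,0.099,-0.097,0,0,-0.2394,0.6]]]'

```text
time_s: 4.35
ee_pos: [0.372, 0.3076, 0.1297]
eef_rot: [-3.141, -0.0, -3.092]
force: [-0.3, 1.1, -0.7]
grip_width: 0.0291
grip_force: 15.0
```

```bash
python3 - <<'E'
from h import *
o=ctrl.get_obs(); print(o['ee_pos'],o['grip_width'],o['force']); 
p,d=grab('wrist'); cv2.imwrite('pics/w3.png',p)
c=load('wrist'); T=np.linalg.inv(c['T'])
go(.3725,.309,.0655,93)
E
```

```text
[0.37201269 0.30761829 0.12973473] 0.029105217570871016 [-0.32659101  1.13469741 -0.69827468]
shift [-0.6  1.3 64.3] turn [-0.0001 -0.     -0.0025] t 4.4
```

View pics/w3.png

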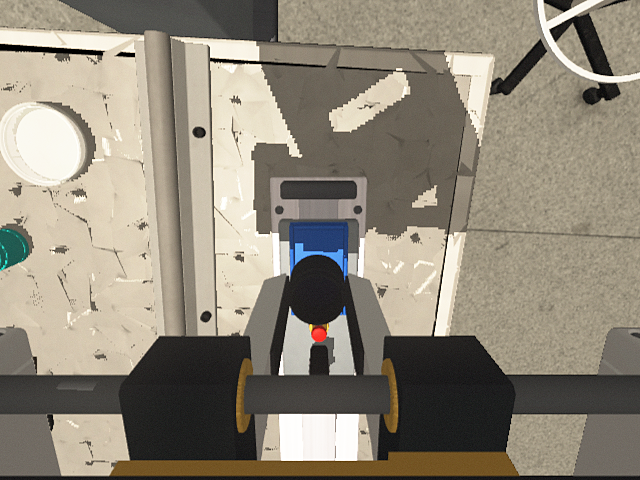

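The lens tube is held upright at (317,290) over the tray. I lower it in two steps.

In the tool's units: 64.5 mm / 1000 = 0.0645, 64 mm / 1000 = 0.064.

Call:
arm_command --plan '[[[-0.0005,0.0015,0.02,0,0,0,0.6],[-0.0005,0.0015,0.04,0,0,0,0.6],[-0.0005,0.0015,0.052,0,0,0,0.6],[-0.0005,0.0015,0.058,0,0,0,0.6],[-0.0005,0.0015,0.062,0,0,0,0.6],[-0.0005,0.0015,0.064,0,0,0,0.6],[-0.0005,0.0015,0.0645,0,0,0,0.6],[-0.0005,0.0015,0.0645,0,0,0,0.6],[-0.0005,0.0015,0.0645,0,0,0,0.6]]]'

```text
time_s: 5.3
ee_pos: [0.3721, 0.3102, 0.0656]
eef_rot: [3.141, 0.0, -3.089]
force: [0.2, 0.5, -0.2]
grip_width: 0.0294
grip_force: 15.0
```

In the tool's units: -90 mm / 1000 = -0.09, -80 mm / 1000 = -0.08.

Call:
arm_command --plan '[[[0,-0.0006,0.0005,0,0,0,0.6],[0,-0.0006,0.001,0,0,0,0.6],[0,-0.0006,0.001,0,0,0,0.35],[0,-0.0006,0.001,0,0,0,0.2],[0,-0.0006,0.001,0,0,0,0.05],[0,-0.0006,0.001,0,0,0,0.05],[0,-0.0006,0.001,0,0,0,0.05],[0,-0.0006,-0.02,0,0,0,0.05],[0,-0.0006,-0.05,0,0,0,0.05],[0,-0.0006,-0.08,0,0,0,0.05],[0,-0.0006,-0.09,0,0,0,0.05],[0,-0.0006,-0.09,0,0,0,0.05]]]'

```text
time_s: 6.5
ee_pos: [0.3724, 0.3097, 0.1561]
eef_rot: [3.14, 0.002, -3.089]
force: [0.3, 0.0, 0.1]
grip_width: 0.0443
grip_force: 0.0
```

```bash
python3 - <<'E'
from h import *
o=ctrl.get_obs(); print(o['ee_pos'],o['grip_width'],o['force']); 
p,d=grab('wrist'); cv2.imwrite('pics/w4.png',p)
c=load('wrist'); 
x=c['T']@[.372,.309,.058,1]; u=int(c['k'][0]*x[0]/x[2]+c['k'][2]); v=int(c['k'][1]*x[1]/x[2]+c['k'][3]); print(u,v)
part('wrist',(u-45,v-45,u+45,v+45),.058)
go(.387,-.015,.28,0); go(.402,-.13,.15,-47)
E
```

```text
[0.37239728 0.30969158 0.15605869] 0.04428248046777402 [0.33274466 0.03467956 0.08646655]
316 247
[ 298  221   39   42 1366] [316.9 241. ] z [0.0388 0.0455 0.0586] top 316 ((370.0982666015625, 309.2804870605469), 14.522834777832031) [0.3702 0.3093 0.0566]
shift [   1.9 -324.7 -125.3] turn [1.000e-04 0.000e+00 1.623e+00] t 6.55
shift [  -7.1 -440.4    4.7] turn [1.0000e-04 0.0000e+00 2.4433e+00] t 6.55
```

View pics/w4.png

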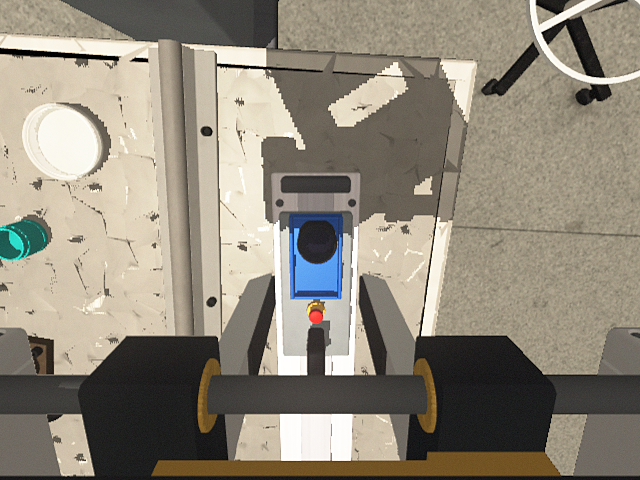

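The lens tube stands in the tray at (317,241), centre (0.370, 0.309), top z 0.0585 against an expected 0.059. Next is the post, passing on the robot's side of the stand.

```bash
python3 -c "
from h import *
go(.395,-.116,.15,118)"
```

```text
shift [  -0.8 -426.     4.7] turn [ 0.000e+00  1.000e-04 -4.365e-01] t 6.55
```

In the tool's units: -426 mm / 1000 = -0.426, -388 mm / 1000 = -0.388, -0.15 rad / 3.1416 = -0.0477.

Call:
arm_command --plan '[[[0.01,-0.03,-0.015,0,0,0,0.05],[0.018,-0.068,-0.025,0,0,0,0],[0.025,-0.108,-0.025,0,0,0,-0.1],[0.03,-0.148,-0.025,0,0,0,-0.1],[0.032,-0.188,-0.025,0,0,0,-0.1],[0.032,-0.228,-0.025,0,0,0,-0.1],[0.03,-0.268,-0.025,0,0,-0.0159,-0.1],[0.025,-0.308,-0.02,0,0,-0.0477,-0.1],[0.018,-0.348,-0.015,0,0,-0.0796,-0.1],[0.01,-0.388,-0.005,0,0,-0.1114,-0.1],[-0.001,-0.426,0.005,0,0,-0.1388,-0.1],[-0.001,-0.426,0.005,0,0,-0.1388,-0.1]]]'

```text
time_s: 7.75
ee_pos: [0.3949, -0.1187, 0.1476]
eef_rot: [3.139, -0.003, -2.654]
force: [-0.9, 0.9, 0.3]
grip_width: 0.0518
grip_force: 0.0
```

Call:
arm_command --plan '[[[0,0,0,0,0,0,-0.1],[0,0,0,0,0,0,-0.1],[0,0,0,0,0,0,-0.1]]]'

```text
time_s: 8.05
ee_pos: [0.3951, -0.115, 0.1502]
eef_rot: [3.142, 0.0, -2.653]
force: [-0.6, 0.7, 0.1]
grip_width: 0.0517
grip_force: 0.0
```

```bash
python3 - <<'E'
from h import *
o=ctrl.get_obs(); print(o['ee_pos'],o['eef_rot'],o['qpos'].round(2) if hasattr(o['qpos'],'round') else o['qpos'],o['grip_width'],o['force']); 
p,d=grab('wrist'); cv2.imwrite('pics/w5.png',p)
c=load('wrist'); 
x=c['T']@[.4475,-.086,.03,1]; u=int(c['k'][0]*x[0]/x[2]+c['k'][2]); v=int(c['k'][1]*x[1]/x[2]+c['k'][3]); print(u,v)
part('wrist',(u-45,v-45,u+45,v+45),.040)
part('wrist',(u-45,v-45,u+45,v+45),.030)
E
```

```text
[ 0.3951021  -0.11501364  0.15021589] [ 3.14152698e+00  2.11542915e-05 -2.65266166e+00] [-0.37  0.07  1.97  0.    1.09 -2.43] 0.051688502703673984 [-0.5910259   0.69817104  0.08709066]
317 306
[303 282  29  45 723] [318.4 300.8] z [0.0046 0.0331 0.0413] top 322 ((448.22210693359375, -86.20718383789062), 12.687827110290527) [ 0.4479 -0.0865  0.039 ]
[303 282  29  45 723] [318.4 300.8] z [0.0046 0.0331 0.0413] top 107 ((444.738037109375, -87.767333984375), 11.532718658447266) [ 0.4422 -0.0882  0.0301]
```

View pics/w5.png

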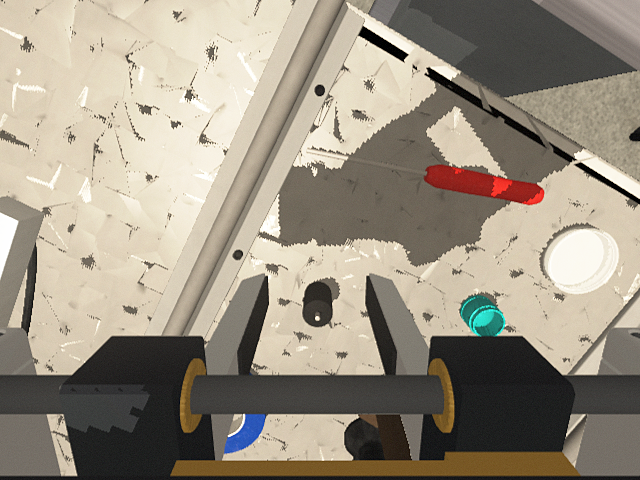

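The post stands at (318,305) with its stud visible at (318,318), centred between the fingers. Measured centre (0.448, −0.0865), body top ≈0.041.

```bash
python3 -c "
from h import *
go(.448,-.0865,.038,118)"
```

```text
shift [-60.    0.5 112.4] turn [-0.0002  0.0002  0.0004] t 8.1
```

In the tool's units: 112 mm / 1000 = 0.112, 90 mm / 1000 = 0.09.

Call:
arm_command --plan '[[[-0.03,0,0.005,0,0,0,-0.1],[-0.06,0,0.02,0,0,0,-0.1],[-0.06,0.0005,0.055,0,0,0,-0.1],[-0.06,0.0005,0.09,0,0,0,-0.1],[-0.06,0.0005,0.112,0,0,0,-0.1],[-0.06,0.0005,0.112,0,0,0,-0.1],[-0.06,0.0005,0.112,0,0,0,-0.1]]]' --squeeze 15

```text
time_s: 8.8
ee_pos: [0.4483, -0.087, 0.039]
eef_rot: [-3.141, 0.0, -2.653]
force: [0.9, -0.2, 0.2]
grip_width: 0.0518
grip_force: 0.0
```

Call:
arm_command --plan '[[[0,0,0,0,0,0,0.2],[0,0,0,0,0,0,0.45],[0,0,0,0,0,0,0.7],[0,0,0,0,0,0,0.7],[0,0,0,0,0,0,0.7],[0,0,0,0,0,0,0.7]]]' --squeeze 15

```text
time_s: 9.4
ee_pos: [0.4483, -0.0874, 0.0387]
eef_rot: [-3.141, 0.001, -2.653]
force: [-0.3, 1.0, 6.8]
grip_width: 0.0238
grip_force: 15.0
```

```bash
python3 -c "
from h import *
print(ctrl.get_obs()['ee_pos'])
go(.395,-.09,.17,118)
go(.4022,.3106,.15,93)"
```

```text
[ 0.4482891  -0.08739341  0.03873494]
shift [  48.2   22.6 -131.3] turn [-0.0005  0.0006 -0.0006] t 9.4
shift [-146.   373.1 -111.4] turn [-3.000e-04  7.000e-04  4.358e-01] t 9.4
```

In the tool's units: 345 mm / 1000 = 0.345, -118 mm / 1000 = -0.118, 0.38 rad / 3.1416 = 0.121.

Call:
arm_command --plan '[[[0,0,-0.025,0,0,0,0.7],[0.01,0.005,-0.065,0,0,0,0.7],[0.035,0.016,-0.1,0,0,0,0.7],[0.057,0.027,-0.125,0,0,0,0.7],[0.045,0.06,-0.13,0,0,0.0095,0.7],[0.025,0.105,-0.13,0,0,0.0318,0.7],[0.005,0.148,-0.13,0,0,0.0541,0.7],[-0.018,0.192,-0.13,0,0,0.0796,0.7],[-0.04,0.236,-0.13,0,0,0.1019,0.7],[-0.068,0.275,-0.13,0,0,0.121,0.7],[-0.098,0.315,-0.125,0,0,0.1337,0.7],[-0.122,0.345,-0.118,0,0,0.1388,0.7]]]'

```text
time_s: 10.6
ee_pos: [0.3937, 0.2773, 0.1563]
eef_rot: [3.141, 0.001, -3.09]
force: [0.7, -0.8, -0.3]
grip_width: 0.0245
grip_force: 15.0
```

```bash
python3 -c "
from h import *
o=ctrl.get_obs();print(o['ee_pos'],o['grip_width'])
go(.4022,.3106,.13,93)"
```

```text
[0.39374754 0.27732048 0.15631827] 0.024539125400072092
shift [-10.1  32.8  26.3] turn [ 0.0005  0.0008 -0.0005] t 10.6
```

Call:
arm_command --plan '[[[-0.006,0.014,0.008,0,0,0,0.7],[-0.01,0.028,0.018,0,0,0,0.7],[-0.01,0.03,0.026,0,0,0,0.7],[-0.01,0.03,0.026,0,0,0,0.7],[-0.01,0.03,0.026,0,0,0,0.7]]]'

```text
time_s: 11.1
ee_pos: [0.4023, 0.3044, 0.1304]
eef_rot: [-3.141, -0.0, -3.09]
force: [0.4, -0.2, -0.9]
grip_width: 0.0244
grip_force: 15.0
```

```bash
python3 - <<'E'
from h import *
o=ctrl.get_obs(); print(o['ee_pos'],o['grip_width'],o['force'])
p,d=grab('wrist'); cv2.imwrite('pics/w6.png',p)
c=load('wrist'); P=cloud(c); 
x=c['T']@[*o['ee_pos'],1]; u=int(c['k'][0]*x[0]/x[2]+c['k'][2]); v=int(c['k'][1]*x[1]/x[2]+c['k'][3]); print(u,v)
m=(c['p'].max(2)<60)&(abs(P[:,:,2]-.131)<.012)&(abs(P[:,:,0]-.402)<.025)&(abs(P[:,:,1]-.311)<.0115)
t=P[m]; print(m.sum(), np.percentile(t,[2,50,98],axis=0).round(4) if m.sum() else '')
go(.4022,.3106,.0708,93)
E
```

```text
[0.40228561 0.3044351  0.13043106] 0.02435282993925664 [ 0.39538232 -0.22710237 -0.90611456]
316 305
1745 [[0.3911 0.2998 0.1202]
 [0.3993 0.3082 0.132 ]
 [0.4144 0.317  0.1383]]
shift [-0.   6.1 60. ] turn [ 0.0002  0.0004 -0.0008] t 11.15
```

View pics/w6.png

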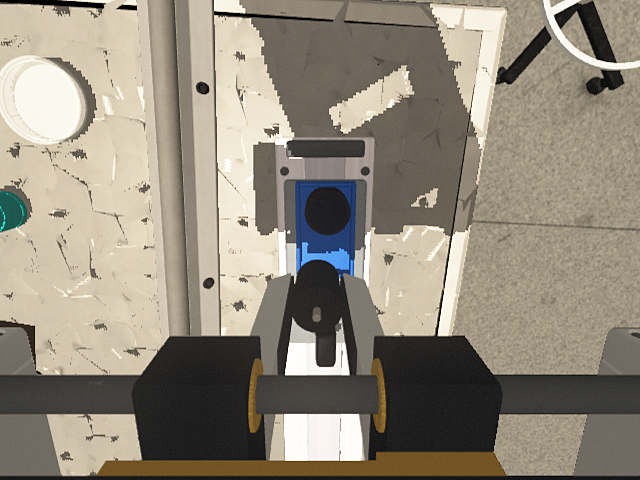

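The post is held upright at (318,300) and the lens tube is in the tray at (327,210). I shift 6 mm along tool y, then lower.

In the tool's units: 60 mm / 1000 = 0.06, 59.5 mm / 1000 = 0.0595.

Call:
arm_command --plan '[[[0,0.006,0,0,0,0,0.7],[0,0.006,0.015,0,0,0,0.7],[0,0.006,0.032,0,0,0,0.7],[0,0.006,0.046,0,0,0,0.7],[0,0.006,0.054,0,0,0,0.7],[0,0.006,0.058,0,0,0,0.7],[0,0.006,0.0595,0,0,0,0.7],[0,0.006,0.06,0,0,0,0.7],[0,0.006,0.06,0,0,0,0.7],[0,0.006,0.06,0,0,0,0.7]]]'

```text
time_s: 12.15
ee_pos: [0.4023, 0.3112, 0.0708]
eef_rot: [3.141, 0.001, -3.089]
force: [-1.4, -0.7, 2.7]
grip_width: 0.0243
grip_force: 15.0
```

In the tool's units: -95 mm / 1000 = -0.095, -90 mm / 1000 = -0.09.

Call:
arm_command --plan '[[[0,0,0,0,0,0,0.5],[0,0,0,0,0,0,0.3],[0,0,0,0,0,0,0.1],[0,0,0,0,0,0,0.1],[0,0,0,0,0,0,0.1],[0,0,-0.015,0,0,0,0.1],[0,0,-0.045,0,0,0,0.1],[0.02,0,-0.075,0,0,0,0.1],[0.04,0,-0.09,0,0,0,0.1],[0.05,0,-0.095,0,0,0,0.1],[0.05,0,-0.095,0,0,0,0.1],[0.05,0,-0.095,0,0,0,0.1]]]'

```text
time_s: 13.35
ee_pos: [0.3523, 0.3084, 0.1645]
eef_rot: [-3.141, -0.001, -3.089]
force: [0.8, 0.6, -0.2]
grip_width: 0.0421
grip_force: 0.0
```

```bash
cat > look.py <<'E'
from h import *
import sys
o=ctrl.get_obs(); print(o['ee_pos'],o['grip_width'],o['force'])
p,d=grab('wrist'); cv2.imwrite('pics/%s.png'%sys.argv[1],p)
c=load('wrist'); P=cloud(c); H,S,V=cv2.split(cv2.cvtColor(p,cv2.COLOR_BGR2HSV))
# tool-obscured points are excluded by height; rail frame: along e, across f
e=np.array([np.cos(.0532),np.sin(.0532)]); f=np.array([e[1],-e[0]]); t0=np.array([.3872,.3098])
A=(P[:,:,:2]-t0)@e; X=(P[:,:,:2]-t0)@f; Z=P[:,:,2]
def rep(n,m):
    k,l,st,ce=cv2.connectedComponentsWithStats(m.astype(np.uint8)); 
    for i in range(1,k):
        if st[i,4]<25: continue
        q=l==i; print(n,st[i,4],ce[i].round(0),'along',(1e3*np.percentile(A[q],[2,98])).round(1),'across',(1e3*np.percentile(X[q],[2,98])).round(1),'z',np.percentile(Z[q],[5,50,95]).round(4))
B=(abs(X)<.025)&(A>-.05)&(A<.25)&(Z<.08)
rep('black',B&(V<60)&(Z>.034)); rep('blacktop',B&(V<60)&(Z>.053)); rep('post',B&(V<60)&(Z>.066)&(A<.04))
r=B&((H<10)|(H>172))&(S>120)&(V>90); rep('red',r); rep('blue',B&(H>95)&(H<130)&(S>100)&(Z>.037))
E
python3 look.py w7
```

```text
[0.35230562 0.30837823 0.16450763] 0.042123874854772314 [ 0.79119363  0.5830682  -0.24167057]
black 1595 [318. 273.] along [-30.6  18. ] across [-13.7  11.4] z [0.0416 0.0505 0.0711]
black 448 [316. 359.] along [66.3 72.2] across [-6.3  6.6] z [0.0366 0.0568 0.0689]
blacktop 307 [319. 264.] along [-30.6  -3.1] across [-14.7  12. ] z [0.0533 0.0562 0.0595]
blacktop 372 [319. 299.] along [ 3.5 26.3] across [-12.   10.3] z [0.0545 0.0659 0.0722]
blacktop 263 [316. 365.] along [66.3 72.5] across [-6.3  7. ] z [0.0544 0.0644 0.0691]
post 181 [320. 304.] along [ 3.5 27.6] across [-12.   10.2] z [0.0665 0.0708 0.0727]
red 151 [316. 333.] along [44.3 65.1] across [-4.8  5.6] z [0.0292 0.0453 0.0464]
blue 809 [316. 270.] along [-34.1  35. ] across [-20.3  20.9] z [0.0385 0.0407 0.042 ]
```

View pics/w7.png

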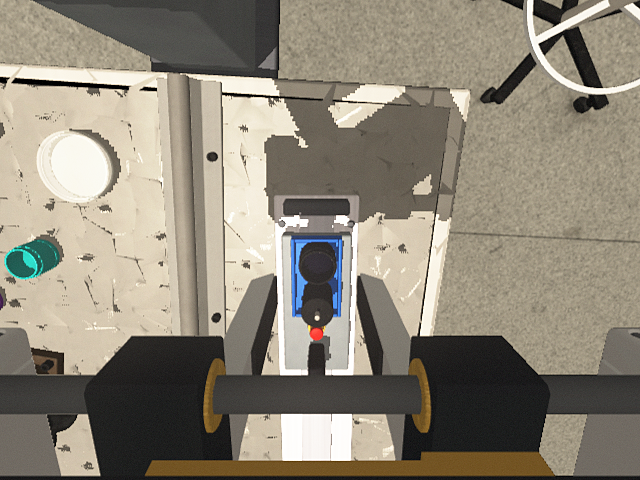

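Both parts stand upright in the tray: lens tube at (319,264) and post at (318,305), tops at 0.059 and 0.072. The carriage has not moved, and the fin's rear face at 66 mm agrees with 79−13. Next I go to the fin.

```bash
python3 -c "
from h import *
go(.4661,.3140,.164,93.05);go(.4661,.3140,.064,93.05)"
```

```text
shift [-113.8   -0.2    0.2] turn [-0.0007 -0.001  -0.0011] t 13.4
shift [-113.9   -0.2  100.2] turn [-0.0007 -0.001  -0.0011] t 13.4
```

In the tool's units: -114 mm / 1000 = -0.114, 100 mm / 1000 = 0.1.

Call:
arm_command --plan '[[[-0.035,0,0,0,0,0,0.1],[-0.075,0,0,0,0,0,0.1],[-0.105,0,0,0,0,0,0.1],[-0.114,0,0.02,0,0,0,0.1],[-0.114,0,0.05,0,0,0,0.1],[-0.114,0,0.08,0,0,0,0.1],[-0.114,0,0.095,0,0,0,0.1],[-0.114,0,0.1,0,0,0,0.1],[-0.114,0,0.1,0,0,0,0.1],[-0.114,0,0.1,0,0,0,0.1]]]'

```text
time_s: 14.4
ee_pos: [0.4666, 0.3147, 0.0664]
eef_rot: [3.141, 0.002, -3.089]
force: [0.2, 0.1, 0.8]
grip_width: 0.0422
grip_force: 0.0
```

Call:
arm_command --plan '[[[0,0,0,0,0,0,0.3],[0,0,0,0,0,0,0.5],[0,0,0,0,0,0,0.65],[0,0,0,0,0,0,0.8],[0,0,0,0,0,0,0.95],[0,0,0,0,0,0,0.95],[0,0,0,0,0,0,0.95]]]' --squeeze 40

```text
time_s: 15.1
ee_pos: [0.466, 0.3139, 0.0655]
eef_rot: [-3.141, -0.0, -3.089]
force: [-0.9, -5.0, 4.5]
grip_width: 0.0138
grip_force: 40.0
```

```bash
cat > knob.py <<'E'
from h import *
o=ctrl.get_obs(); e=np.array([np.cos(.0532),np.sin(.0532),0])
print('t',round(o['time_s'],2),o['ee_pos'].round(4) if hasattr(o['ee_pos'],'round') else o['ee_pos'],'along',round(float((o['ee_pos']-np.array([.3872,.3098,0]))@e)*1e3,2),'force',np.round(o['force'],1),'Falong',round(float(np.dot(o['force'],e)),2),'w',round(o['grip_width'],4),'gf',o['grip_force'])
zs=[]
for i in range(4):
    p,d=grab('wrist'); c=load('wrist'); P=cloud(c); H,S,V=cv2.split(cv2.cvtColor(p,cv2.COLOR_BGR2HSV)); Z=P[:,:,2]
    T=o['ee_pos']; A=(P-T)@e; X=(P-T)@np.array([e[1],-e[0],0])
    m=((H<10)|(H>172))&(S>120)&(V>90)&(abs(A+.03)<.01)&(abs(X)<.01); k=m&(Z>.035); k&=Z>np.percentile(Z[k],30)
    g=(S<60)&(abs(Z-.029)<.004)&(abs(A+.03)<.015)&(abs(X)<.028)&(abs(X)>.012)
    zs.append([np.median(Z[k]),np.median(Z[g]),k.sum(),g.sum(),np.median(A[k])])
z=np.mean(zs,0); print('knob z %.4f carriage %.4f diff %.4f n %d %d along %.4f'%(z[0],z[1],z[0]-z[1],z[2],z[3],z[4]))
E
python3 knob.py
```

```text
t 15.1 [0.466  0.3139 0.0655] along 78.95 force [-0.9 -5.   4.5] Falong -1.17 w 0.0138 gf 40.00104367733002
knob z 0.0460 carriage 0.0292 diff 0.0167 n 279 2687 along -0.0292
```

Gripped: opening 13.8 mm matches the fin's 14, with 40 N. The knob is 16.7 mm above the carriage top, as expected for plain rail. The notch is at least 50 mm ahead, so I slide 42 mm first and then feel in small steps.

In the tool's units: -42 mm / 1000 = -0.042, -41 mm / 1000 = -0.041.

Call:
arm_command --plan '[[[-0.002,0,0,0,0,0,0.95],[-0.006,0,0,0,0,0,0.95],[-0.01,0,0,0,0,0,0.95],[-0.015,0,0,0,0,0,0.95],[-0.02,0,0,0,0,0,0.95],[-0.025,0,0,0,0,0,0.95],[-0.03,0,0,0,0,0,0.95],[-0.034,0,0,0,0,0,0.95],[-0.038,0,0,0,0,0,0.95],[-0.041,0,0,0,0,0,0.95],[-0.042,0,0,0,0,0,0.95],[-0.042,0,0,0,0,0,0.95]]]'

```text
time_s: 16.5
ee_pos: [0.5083, 0.3161, 0.0655]
eef_rot: [-3.141, 0.0, -3.09]
force: [0.5, -5.7, 3.7]
grip_width: 0.014
grip_force: 40.0
```

```bash
python3 knob.py
```

```text
t 16.5 [0.5083 0.3161 0.0655] along 121.24 force [ 0.5 -5.7  3.7] Falong 0.18 w 0.014 gf 40.001201033592224
knob z 0.0459 carriage 0.0292 diff 0.0167 n 278 2685 along -0.0292
```

In the tool's units: -2.5 mm / 1000 = -0.0025, -1.7 mm / 1000 = -0.0017.

Call:
arm_command --plan '[[[-0.0008,0,0,0,0,0,0.95],[-0.0017,0,0,0,0,0,0.95],[-0.0025,0,0,0,0,0,0.95]]]'

```text
time_s: 17.0
ee_pos: [0.5105, 0.3163, 0.0655]
eef_rot: [-3.141, -0.0, -3.089]
force: [-1.0, -4.3, 4.3]
grip_width: 0.0135
grip_force: 40.0
```

In the tool's units: -2.5 mm / 1000 = -0.0025, -1.7 mm / 1000 = -0.0017.

Call:
arm_command --plan '[[[-0.0008,0,0,0,0,0,0.95],[-0.0017,0,0,0,0,0,0.95],[-0.0025,0,0,0,0,0,0.95]]]'

```text
time_s: 17.3
ee_pos: [0.513, 0.3164, 0.0655]
eef_rot: [-3.141, -0.0, -3.089]
force: [-0.9, -6.0, 5.3]
grip_width: 0.0141
grip_force: 40.0
```

In the tool's units: -2.5 mm / 1000 = -0.0025, -1.7 mm / 1000 = -0.0017.

Call:
arm_command --plan '[[[-0.0008,0,0,0,0,0,0.95],[-0.0017,0,0,0,0,0,0.95],[-0.0025,0,0,0,0,0,0.95]]]'

```text
time_s: 17.6
ee_pos: [0.5155, 0.3165, 0.0655]
eef_rot: [-3.141, -0.0, -3.089]
force: [-1.4, -5.6, 4.5]
grip_width: 0.0141
grip_force: 40.0
```

In the tool's units: -2.5 mm / 1000 = -0.0025, -1.7 mm / 1000 = -0.0017.

Call:
arm_command --plan '[[[-0.0008,0,0,0,0,0,0.95],[-0.0017,0,0,0,0,0,0.95],[-0.0025,0,0,0,0,0,0.95]]]'

```text
time_s: 17.9
ee_pos: [0.518, 0.3166, 0.0655]
eef_rot: [-3.141, -0.0, -3.089]
force: [-0.9, -6.4, 5.0]
grip_width: 0.0138
grip_force: 40.0
```

```bash
python3 knob.py
```

```text
t 17.9 [0.518  0.3166 0.0655] along 130.94 force [-0.9 -6.4  5. ] Falong -1.25 w 0.0138 gf 40.00114917755127
knob z 0.0460 carriage 0.0293 diff 0.0167 n 278 2679 along -0.0291
```

In the tool's units: -2.5 mm / 1000 = -0.0025, -1.7 mm / 1000 = -0.0017.

Call:
arm_command --plan '[[[-0.0008,0,0,0,0,0,0.95],[-0.0017,0,0,0,0,0,0.95],[-0.0025,0,0,0,0,0,0.95]]]'

```text
time_s: 18.4
ee_pos: [0.5205, 0.3168, 0.0656]
eef_rot: [-3.141, -0.0, -3.089]
force: [-1.7, -4.5, 4.6]
grip_width: 0.014
grip_force: 40.0
```

In the tool's units: -2.5 mm / 1000 = -0.0025, -1.7 mm / 1000 = -0.0017.

Call:
arm_command --plan '[[[-0.0008,0,0,0,0,0,0.95],[-0.0017,0,0,0,0,0,0.95],[-0.0025,0,0,0,0,0,0.95]]]'

```text
time_s: 18.7
ee_pos: [0.523, 0.3169, 0.0655]
eef_rot: [-3.141, -0.0, -3.089]
force: [-1.3, -4.2, 3.6]
grip_width: 0.0134
grip_force: 40.0
```

In the tool's units: -2.5 mm / 1000 = -0.0025, -1.7 mm / 1000 = -0.0017.

Call:
arm_command --plan '[[[-0.0008,0,0,0,0,0,0.95],[-0.0017,0,0,0,0,0,0.95],[-0.0025,0,0,0,0,0,0.95]]]'

```text
time_s: 19.0
ee_pos: [0.5255, 0.317, 0.0655]
eef_rot: [-3.141, 0.0, -3.09]
force: [-0.5, -6.3, 4.5]
grip_width: 0.0135
grip_force: 40.0
```

In the tool's units: -2.5 mm / 1000 = -0.0025, -1.7 mm / 1000 = -0.0017.

Call:
arm_command --plan '[[[-0.0008,0,0,0,0,0,0.95],[-0.0017,0,0,0,0,0,0.95],[-0.0025,0,0,0,0,0,0.95]]]'

```text
time_s: 19.3
ee_pos: [0.5282, 0.3172, 0.0655]
eef_rot: [-3.141, 0.001, -3.09]
force: [1.1, -4.6, 3.7]
grip_width: 0.0136
grip_force: 40.0
```

```bash
python3 knob.py
```

```text
t 19.3 [0.5282 0.3172 0.0655] along 141.22 force [ 1.1 -4.6  3.7] Falong 0.86 w 0.0136 gf 40.00105261802673
knob z 0.0446 carriage 0.0292 diff 0.0153 n 272 2669 along -0.0291
```

The pull has eased and the knob has dropped 1.4 mm, so the ball is entering the notch. I continue in fine steps.

In the tool's units: -1 mm / 1000 = -0.001, -0.5 mm / 1000 = -0.0005.

Call:
arm_command --plan '[[[-0.0005,0,0,0,0,0,0.95],[-0.001,0,0,0,0,0,0.95],[-0.001,0,0,0,0,0,0.95],[-0.001,0,0,0,0,0,0.95]]]'

```text
time_s: 19.9
ee_pos: [0.5293, 0.3172, 0.0656]
eef_rot: [-3.141, 0.001, -3.09]
force: [1.7, -4.5, 4.0]
grip_width: 0.0141
grip_force: 40.0
```

```bash
python3 knob.py
```

```text
t 19.9 [0.5293 0.3172 0.0656] along 142.29 force [ 1.7 -4.5  4. ] Falong 1.48 w 0.0141 gf 40.00119924545288
knob z 0.0436 carriage 0.0292 diff 0.0144 n 277 2686 along -0.0292
```

In the tool's units: -0.6 mm / 1000 = -0.0006, -0.3 mm / 1000 = -0.0003.

Call:
arm_command --plan '[[[-0.0003,0,0,0,0,0,0.95],[-0.0006,0,0,0,0,0,0.95],[-0.0006,0,0,0,0,0,0.95],[-0.0006,0,0,0,0,0,0.95]]]'

```text
time_s: 20.5
ee_pos: [0.5298, 0.3173, 0.0655]
eef_rot: [-3.141, 0.001, -3.09]
force: [0.2, -5.8, 4.1]
grip_width: 0.0138
grip_force: 40.0
```

```bash
python3 knob.py
```

```text
t 20.5 [0.5298 0.3173 0.0655] along 142.79 force [ 0.2 -5.8  4.1] Falong -0.09 w 0.0138 gf 40.00125288963318
knob z 0.0433 carriage 0.0292 diff 0.0141 n 274 2690 along -0.0292
```

In the tool's units: -0.4 mm / 1000 = -0.0004, -0.3 mm / 1000 = -0.0003.

Call:
arm_command --plan '[[[-0.0003,0,0,0,0,0,0.95],[-0.0004,0,0,0,0,0,0.95],[-0.0004,0,0,0,0,0,0.95],[-0.0004,0,0,0,0,0,0.95]]]'

```text
time_s: 21.1
ee_pos: [0.5301, 0.3173, 0.0655]
eef_rot: [-3.141, 0.0, -3.09]
force: [0.1, -5.7, 4.0]
grip_width: 0.0134
grip_force: 40.0
```

```bash
python3 knob.py
```

```text
t 21.1 [0.5301 0.3173 0.0655] along 143.12 force [ 0.1 -5.7  4. ] Falong -0.24 w 0.0134 gf 40.00121533870697
knob z 0.0433 carriage 0.0292 diff 0.0141 n 273 2689 along -0.0290
```

In the tool's units: -0.5 mm / 1000 = -0.0005, -0.3 mm / 1000 = -0.0003.

Call:
arm_command --plan '[[[-0.0003,0,0,0,0,0,0.95],[-0.0005,0,0,0,0,0,0.95],[-0.0005,0,0,0,0,0,0.95],[-0.0005,0,0,0,0,0,0.95]]]'

```text
time_s: 21.7
ee_pos: [0.5305, 0.3173, 0.0656]
eef_rot: [-3.141, 0.0, -3.089]
force: [-0.2, -5.7, 5.3]
grip_width: 0.0137
grip_force: 40.0
```

```bash
python3 knob.py; cp wrist.npz w_last.npz
```

```text
t 21.7 [0.5305 0.3173 0.0656] along 143.53 force [-0.2 -5.7  5.3] Falong -0.54 w 0.0137 gf 40.00138342380524
knob z 0.0433 carriage 0.0292 diff 0.0141 n 274 2697 along -0.0293
```

The bottom is flat from 142.8 to 143.5 mm: knob fully down 2.6 mm, force near zero. I return 0.3 mm to the middle, rest, and check the parts and bystanders.

In the tool's units: 0.3 mm / 1000 = 0.0003.

Call:
arm_command --plan '[[[0.0003,0,0,0,0,0,0.95],[0.0003,0,0,0,0,0,0.95],[0.0003,0,0,0,0,0,0.95],[0.0003,0,0,0,0,0,0.95],[0.0003,0,0,0,0,0,0.95],[0.0003,0,0,0,0,0,0.95]]]'

```text
time_s: 22.5
ee_pos: [0.5304, 0.3173, 0.0655]
eef_rot: [-3.141, 0.001, -3.089]
force: [0.9, -6.5, 3.3]
grip_width: 0.0135
grip_force: 40.0
```

```bash
python3 knob.py; sed 's/t0=np.array(\[.3872,.3098\])/t0=np.array([.3872,.3098])+.0643*e/; s/(A>-.05)/(A>-.045)/' look.py > l2.py; python3 l2.py w9
python3 - <<'E'
from h import *
a=load('top'); p0=a['p'].copy(); p,d=grab('top'); df=cv2.absdiff(p,p0).max(2)
print('bottle/jar change', df[175:205,285:310].mean(), df[155:185,378:408].mean())
E
```

```text
t 22.5 [0.5304 0.3173 0.0655] along 143.43 force [ 0.9 -6.5  3.3] Falong 0.6 w 0.0135 gf 40.00108301639557
knob z 0.0433 carriage 0.0292 diff 0.0141 n 274 2680 along -0.0292
[0.53044044 0.3172894  0.0655405 ] 0.013676176926795517 [ 0.33822696 -5.43384203  3.22754075]
black 3823 [319.  99.] along [-28.   -1.9] across [-14.   12.2] z [0.0424 0.0462 0.0596]
black 2593 [318. 176.] along [ 4.7 27.4] across [-11.6  10.4] z [0.0711 0.0722 0.0733]
black 2146 [317. 298.] along [67. 91.] across [-7.3  7.3] z [0.0408 0.0685 0.0705]
blacktop 1257 [319.  99.] along [-28.8  -1.3] across [-15.2  13.4] z [0.0537 0.0585 0.0601]
blacktop 2589 [318. 176.] along [ 4.7 27.3] across [-11.6  10.4] z [0.0711 0.0722 0.0733]
blacktop 1814 [317. 303.] along [67.1 91.1] across [-7.3  7.3] z [0.0571 0.0688 0.0708]
post 2579 [318. 176.] along [ 5.  27.3] across [-11.6  10.4] z [0.0711 0.0722 0.0733]
red 400 [316. 235.] along [44.6 55.6] across [-4.9  5.1] z [0.0409 0.043  0.0441]
blue 2771 [316. 132.] along [-33.   35.7] across [-20.6  20.8] z [0.0385 0.041  0.0423]
blue 30 [304. 150.] along [4.  9.3] across [0.1 9.6] z [0.0395 0.0706 0.0723]
bottle/jar change 9.270666666666667 10.656666666666666
```

```bash
python3 -c "
from station import ctrl
print(ctrl.hand_in())"
```

```text
the job is handed in; nothing more can be done
None
```

I handed the job in at about 23 s: the lens tube and post stand upright in the blue tray, and the gripper holds the fin at rest with the ball seated in its notch (knob down 2.6 mm). I kept the arm away from the bottle and jar. My picture comparison there was inconclusive, so I haven't confirmed by camera that they're undisturbed.

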